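Put up the counter display pocket and stand a carton in it

TASK

Hang the wooden display pocket on the counter stand: both studs go through the keyholes of its back board, and the board drops fully home so that it hangs level behind the stud heads, and let go of it. Then, of the two tall sweet cartons standing out in the open on the table, stand the narrower one upright in the hanging pocket, right down on its floor. Leave the wider carton, the tape roll, the mint tin and the scoop where they are.

Things in the scene. Friction and masses are not known exactly. Their poses are not given: they have to be found in the camera images.
- stand: Fixed steel counter stand: foot plate 105 x 176 x 12 mm, two square posts, level cross bar 164 mm long (y), 18 high, 14 deep, its top at z = 109 mm, the highest point. Origin on the table under the middle of the flat front face shared by bar and posts; x points back, away from the studs, y along the bar, z up. The foot reaches 58 mm in front of that face and 47 mm behind it.
- stud_left (a point): Middle of the neck of the stud at +y, at (-5.5, 62, 100) mm in the stand's frame. Two equal studs, 124 mm apart, stick out level from the bar's front face towards -x: neck 6 mm in diameter and 11 mm long, then a head 13 mm in diameter and 4.5 mm thick (front of the head at x = -15.5 mm).
- stud_right (a point): The same for the stud at -y: (-5.5, -62, 100) mm in the stand's frame.
- pocket: Loose light-wood display pocket, 0.18 to 0.29 kg, stands upright. Back board 9 mm thick (x), 164 wide (y), 82 high; on its -x side an open-topped pocket. Origin at the middle of the board's underside, mid-thickness; x points to its plain rear face (x = +4.5 mm), y along the board, z up. Front of the pocket at x = -54.5 mm. Home, its underside hangs 64 mm above the table and it leans forward by up to 0.06 rad.
- pocket_grip (a point): Middle of the board's top edge, (0, 0, 82) mm in the pocket's frame. The top 35 mm of the board can be gripped across its 9 mm thickness; once home, only the part more than 45 mm above its underside is clear of the bar behind.
- entry_left (a point): Centre of the entry of the keyhole at +y, (0, 62, 20) mm in the pocket's frame, mid-thickness. Each keyhole goes through the board: an eight-sided entry 20 mm wide, narrowing by 45 degree slopes to a slot 9 mm wide that runs up to z = 38.5 mm. A stud head passes the entry only: put the entries over the heads, rear face to the bar, then lower.
- entry_right (a point): The same for the keyhole at -y: (0, -62, 20) mm in the pocket's frame.
- slot_left (a point): Where the stud's neck lies in the keyhole at +y once the board has dropped home: (0, 62, 35.5) mm in the pocket's frame, mid-thickness, 15.5 mm above the entry's centre.
- slot_right (a point): The same for the keyhole at -y: (0, -62, 35.5) mm in the pocket's frame.
- pocket_floor (a point): Centre of the pocket's inner floor, (-27, 0, 8) mm in the pocket's frame. Inside, the pocket is 45 mm deep (x) and 84 mm wide (y); its walls are 5 mm thick, the side walls rise 40 mm and the front wall 30 mm above the underside; the back board rises to 82 mm.
- carton: The narrower tall sweet carton, orange, 35 mm thick (x) x 78 mm wide (y) x 119 mm high, standing upright; origin at the centre of its underside, z up. Either way round will do in the pocket. Gripped across its 35 mm thickness near its top.
- wide_carton: Bystander: the wider tall carton, yellow, 36 mm (x) x 95 mm (y) x 126 mm high, standing; too wide for the pocket. Origin at the centre of its underside.
- tape_roll: Bystander: roll of brown tape lying flat, 94 mm across, 48 mm high; origin under its centre.
- mint_tin: Bystander: round mint tin lying flat, 67 mm across, 23 mm high; origin under its centre.
- scoop: Bystander: cast aluminium scoop, 202 mm long, lying on the table; origin under its centre.
Mind the look-alikes: they are no part of the job. Leave any turquoise look-alike of the carton alone.

How it is judged:
By the outcome, as a careful person would: the job done as asked, in the order asked, and still so for the second after the job is handed in, with the robot touching nothing.
It also fails if it takes over 69 s, if anything falls off the work surface, if the arm or the gripper's body presses on something with over 40 N, if the wrist force passes 120 N, or if a joint passes its speed limit or range.

ROBOT

A 6-joint arm with a two-finger parallel gripper is mounted at the origin on a cart in front of the work surface, level with it; the furniture and walls round the work are solid. World frame = base frame: x ahead of the robot, y to its left, z up, the work surface at z = 0. Lengths are in m, angles in rad, forces in N, time in s.
With the tool pointing down it reaches from about 0.375 to 0.925 m from the base axis. Payload 5.7 kg.
Tool frame: the origin (TCP) lies midway between the tips of the shut fingers; the grasp point (between the pads) lies r.grip_depth behind it (r.grip_depth is the distance from the TCP to the grasp point, in m); z points along the fingers, y is the line along which they close (so a half turn about z gives the same grasp; the last joint's range is limited). The gripper opens to 88 mm and grips with 3 to 60 N. Pads are 20 mm wide; open, the fingers measure 115 mm over their backs; the gripper's body (75 mm by 178 mm) begins 61 mm behind the grasp point.
Start: joints at [-0.115, 0.359, 1.51, -0, 1.272, -0.115], TCP at [0.6, -0, 0.186] pointing down, gripper open.
Joint ranges: [-2.97, 2.97], [-1.01, 2.36], [0.21, 2.38], [-0.96, 4.11], [0.2, 2.71], [-2.98, 2.98]. Speed limits (rad/s): [2.39, 2.39, 3.14, 3.14, 3.14, 3.14].

INTERFACE

Orientations are given as a unit quaternion [x, y, z, w].
In Python, from plant import r, imaging gives the robot as it stands.
- The arm moves only by the tool arm_command, never from a script. Its arguments are lists of equal length, an entry for each row: "dp": the shift along the world's x, y, z in cm, a list of three; "angular": the turn, a rotation vector about the world's x, y, z in rad, a list of three; "claw": the finger opening in cm, from 0 to 8.78. In form: {"dp": [[x, y, z], ...], "angular": [[ax, ay, az], ...], "claw": [claw, ...]}. A call has 1 to 12 rows; each row shifts and turns the commanded pose from where the row before left it; what a row does not reach is not made up. A row lasts 1/10 s, in which the tool goes at most 50 mm and 8.59 degrees, less where a joint would pass 70% of its speed; a pose out of reach is approached as far as the arm can. A call is refused whole if a number of a shift passes 5 or a number of a turn 0.15, either way. A call with a gripper value outside its range is refused whole. The fingers move at their own pace and stop on an object; "squeeze" is the grip in N (left out, the last holds). Time passes only in rows, so rows that do not move let the fingers close. It gives the time, the measured TCP pose, the force, the opening and the grip force at its end, in the units of the state.
- r.get_obs(): the state, without advancing time (a new reading comes with each control period).
- imaging.read_camera(name): name is "scene" or "side" or "wrist"; returns a dict with "color" (480x640x3 uint8, red, green, blue), "K" (3x3 intrinsics, pixels), "R" (3x3) and "t" (3): a world point X has camera coordinates R X + t; the wrist camera has in their place "T_tool_cam" (4x4, takes a point from camera to tool coordinates, whose origin is the TCP and whose axes are the flange's). Camera axes: x right, y down, z forward; pixel columns grow to the right and rows downward; lengths in m; the calibration is good to about 2 mm. A picture is of the moment at which its call begins: read the wrist's pose just before it. There is no depth.
- r.job_done(): hands the job in; it is judged then, once.
The state is a dict: "time": time; "qpos": joint angles; "joint_vel": joint speeds; "joint_efforts": joint torques, N m; "eef_pos": TCP position; "orientation": TCP orientation; "wrist_force": force on the tool from outside, world axes, zero at the start; "moment": the same for the moment, N m; "opening": opening from 0.0 (shut) to 1.0 (fully open); "grasp_force": force on a finger pad.
Only numpy, scipy, OpenCV 4.12 (cv2) and the standard library are available. Lean on these libraries where they do the work, as an engineer would, in place of code of your own. Each camera call takes 0.05 s, during which the arm holds its last target. There are 200 camera calls.

## Working session

There is one attempt and no reset: what is moved stays moved. The work goes in short steps, Python scripts to look and compute and a tool call to move; the robot and the scene stay as the last step left them, time stands still between calls to the robot, and variables do not carry over. Pictures are saved under pics/ and viewed, at most 10 in all, crops included, and the job is handed in when it is done.

Besides the shell and the picture viewer there is one more tool, called after "Emit:" as name(argument=value, ...) on one line, values as JSON. arm_command: Moves the arm, as the interface text tells. Its arguments: {"type":"object","properties":{"dp":{"type":"array","items":{"type":"array","items":{"type":"number"}}},"angular":{"type":"array","items":{"type":"array","items":{"type":"number"}}},"claw":{"type":"array","items":{"type":"number"}},"squeeze":{"type":"number"}},"required":["dp","angular","claw"]}

```bash
mkdir -p pics; ls; python3 - <<'E'
from plant import r, imaging
import cv2, numpy as np, pickle
d={}
for n in ("scene","side","wrist"):
    if n=="wrist": d["obs"]=r.get_obs()
    d[n]=imaging.read_camera(n)
pickle.dump(d,open("d0.pkl","wb"))
for n in ("scene","side","wrist"):
    cv2.imwrite(f"pics/{n}0.png",d[n]["color"][:,:,::-1])
    print(n,{k:np.round(v,3).tolist() for k,v in d[n].items() if k!="color"})
print(r.grip_depth,d["obs"])
E
```

```text
pics
scene {'K': [[557.452, 0.0, 323.119], [0.0, 557.452, 244.693], [0.0, 0.0, 1.0]], 'R': [[0.891, -0.453, -0.017], [-0.268, -0.497, -0.825], [0.366, 0.74, -0.565]], 't': [-0.425, 0.228, 1.38]}
side {'K': [[519.374, 0.0, 321.277], [0.0, 519.374, 240.502], [0.0, 0.0, 1.0]], 'R': [[-1.0, -0.002, -0.013], [0.011, 0.401, -0.916], [0.007, -0.916, -0.401]], 't': [0.46, 0.079, 1.394]}
wrist {'K': [[363.994, 0.0, 316.125], [0.0, 363.994, 241.642], [0.0, 0.0, 1.0]], 'T_tool_cam': [[-0.0, -0.969, -0.247, 0.067], [1.0, -0.0, -0.001, -0.001], [0.001, -0.247, 0.969, -0.199], [0.0, 0.0, 0.0, 1.0]]}
0.0187 {'time': 0.1, 'qpos': array([-1.15107780e-01,  3.59456266e-01,  1.51129800e+00, -5.95502786e-06,
        1.27251498e+00, -1.15108878e-01]), 'joint_vel': array([-0.00260093, -0.0010141 , -0.00258295,  0.00018399, -0.00094752,
        0.00079478]), 'joint_efforts': array([-1.00573943e-03, -5.16363215e+01, -2.71407151e+01,  6.75204420e-02,
        2.75516213e-02, -3.27900011e-05]), 'eef_pos': array([5.99322855e-01, 6.35608580e-05, 1.85289816e-01]), 'orientation': array([ 7.07105524e-01,  7.07107541e-01, -5.22992743e-04, -6.55159346e-04]), 'wrist_force': array([-0.17656186, -1.00125736, -0.23431824]), 'moment': array([ 0.00617638, -0.01115396,  0.06193193]), 'grasp_force': 0.0, 'opening': 0.9993591300934633}
```

View pics/scene0.png

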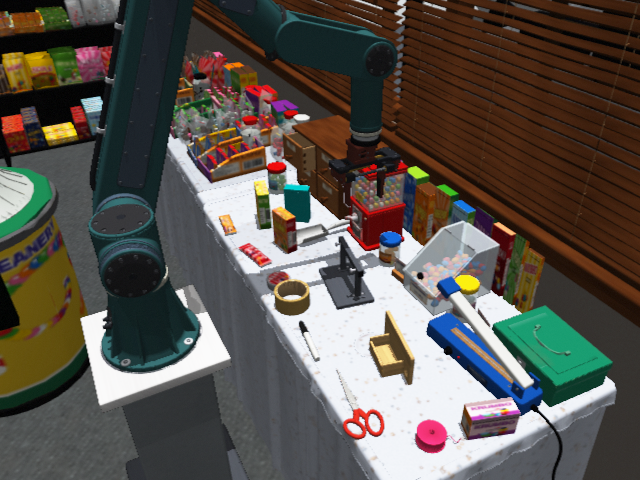

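View pics/side0.png

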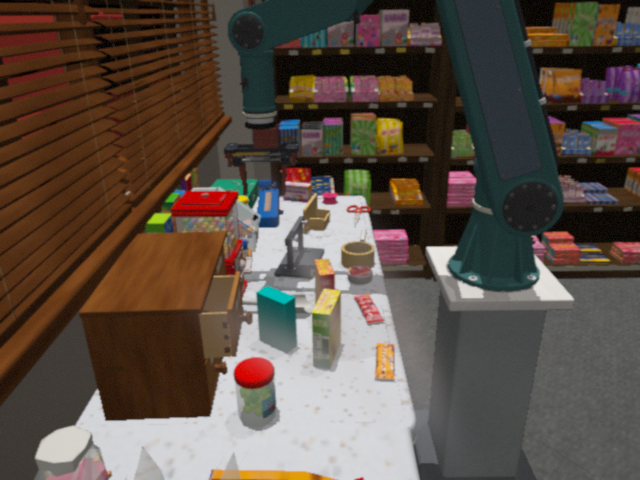

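The scene picture shows the pocket near (392,350), the stand near (347,280), the orange carton near (285,228), the yellow one near (262,205) and the turquoise one near (297,202). The side picture shows the same items: stand (297,255), orange (324,275), pocket (316,215).

View pics/wrist0.png

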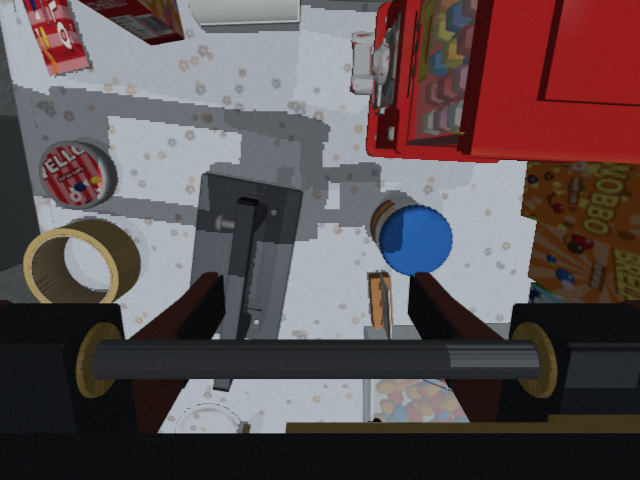

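```bash
python3 - <<'E'
import cv2,pickle,numpy as np
d=pickle.load(open("d0.pkl","rb"))
s=d["scene"]["color"][:,:,::-1]
a=cv2.resize(s[225:315,255:385],None,fx=6,fy=6,interpolation=cv2.INTER_CUBIC)[:300]
a=cv2.resize(s[230:310,300:400],(400,320),interpolation=cv2.INTER_CUBIC)
b=cv2.resize(s[305:385,350:450],(400,320),interpolation=cv2.INTER_CUBIC)
c=cv2.resize(s[200:260,250:325],(350,280),interpolation=cv2.INTER_CUBIC)
w=d["side"]["color"][:,:,::-1]
e=cv2.resize(w[190:302,265:385],(450,420)[:2],interpolation=cv2.INTER_CUBIC)[:280]
out=np.zeros((600,800,3),np.uint8)
out[:320,:400]=a; out[:320,400:]=b; out[320:,:350]=c; out[320:,350:]=cv2.resize(w[190:266,265:387],(450,280),interpolation=cv2.INTER_CUBIC)
cv2.imwrite("pics/comp0.png",out)
E
```

```text
(no output)
```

View pics/comp0.png

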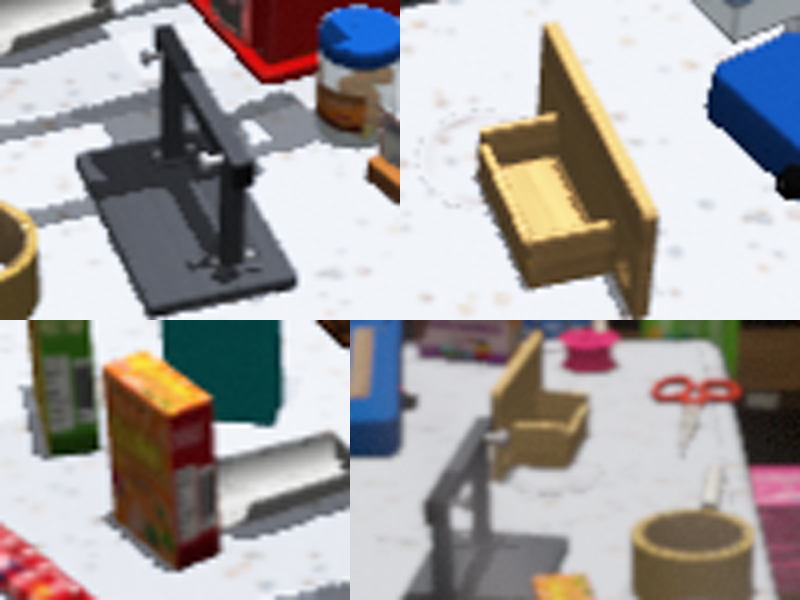

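The wrist view shows the stand foot with corners (203,172) and (302,188) and the bar top running from (245,200) to (222,390). The studs are on its left, which is toward world -x. The composite gives corner pixels for the pocket, the stand and the orange carton, so I'll fit poses from those.

```bash
cat > fit.py <<'E'
import numpy as np
from scipy.optimize import least_squares
from scipy.spatial.transform import Rotation as Ro
def cam_pose(d,obs=None):
    if "R" in d: return d["K"],d["R"],d["t"]
    T=np.eye(4);T[:3,:3]=Ro.from_quat(obs["orientation"]).as_matrix();T[:3,3]=obs["eef_pos"]
    M=np.linalg.inv(T@d["T_tool_cam"]);return d["K"],M[:3,:3],M[:3,3]
def proj(c,X):
    K,R,t=c;p=(X@R.T+t)@K.T;return p[:,:2]/p[:,2:]
def world(p,X): # p=x,y,yaw,(z)
    z=p[3] if len(p)>3 else 0
    return Ro.from_euler("z",p[2]).apply(X)+[p[0],p[1],z]
def fit(obs,p0):  # obs: list of (cam, pts_mm, pix)
    f=lambda p:np.concatenate([(proj(c,world(p,np.array(X)/1e3))-u).ravel() for c,X,u in obs])
    s=least_squares(f,p0,loss="soft_l1",f_scale=2.);return s.x,f(s.x).reshape(-1,2).round(1)
E
python3 - <<'E'
from fit import *
import pickle
d=pickle.load(open("d0.pkl","rb"))
S=cam_pose(d["scene"]);W=cam_pose(d["wrist"],d["obs"])
s=[(S,[[-58,88,12],[-58,-88,12],[47,-88,12],[0,82,109],[14,-82,109]],[[319.5,268.8],[338.2,307],[374.2,299.5],[339.5,237],[362.5,270]]),
   (W,[[-58,88,12],[47,88,12],[7,82,109],[7,-82,109]],[[203,172],[302,188],[247,199],[222,390]])]
print("stand",*fit(s,[.5,0,0]))
for y0 in(0,-.3): print("stand scene only",*fit(s[:1],[.5,0,y0]))
p=[(S,[[0,82,82],[4.5,-82,82],[-4.5,-82,82],[0,-82,0],[-54.5,47,30],[-54.5,-47,0],[-54.5,-47,30]],[[386.3,310.5],[414.2,357.5],[409.3,359.5],[410,384],[370,338.8],[382.5,376.2],[381.3,364.2]])]
print("pocket",*fit(p,[.6,-.3,0]))
for y0 in (0,1.57,-1.57,.8):
  c=[(S,[[-17.5,39,119],[17.5,-39,119],[17.5,39,119],[-17.5,-39,119],[-17.5,-39,0],[17.5,-39,0],[-17.5,39,0]],[[272.1,210.3],[296.1,218.2],[283.2,206.9],[286.4,221],[287.9,253.6],[296.5,249.3],[274.6,241.8]])]
  x,e=fit(c,[.5,.3,y0]);print("carton",x,abs(e).mean())
E
```

```text
stand [ 0.52388785 -0.05134789 -0.17366186] [[-2.2 -0.9]
 [-1.5 -0.4]
 [ 0.3 -1. ]
 [-2.2  0. ]
 [ 0.3  0.1]
 [-1.6 -0.7]
 [ 2.3  1.4]
 [-0.3  2.9]
 [ 1.  -2.8]]
stand scene only [ 0.5259249  -0.0544617  -0.20048114] [[-0.4 -0.9]
 [-1.3 -0.1]
 [ 1.  -0.1]
 [-0.2  0.2]
 [ 0.9  0.7]]
stand scene only [ 0.52592489 -0.0544617  -0.20048107] [[-0.4 -0.9]
 [-1.3 -0.1]
 [ 1.  -0.1]
 [-0.2  0.2]
 [ 0.9  0.7]]
pocket [ 0.4969603  -0.34372993 -0.23942486] [[ 1.2 -1.6]
 [-0.  -0.1]
 [ 0.9 -1.4]
 [-0.5 -0.1]
 [-0.7  0. ]
 [-1.3  0.7]
 [ 0.5  3.4]]
carton [0.45369422 0.20139264 0.11817379] 0.7285714285714285
carton [0.45369422 0.20139263 0.11817363] 0.7285714285714285
carton [0.45369422 0.20139264 0.11817379] 0.7285714285714285
carton [0.45369422 0.20139264 0.11817383] 0.7285714285714285
```

Emit:
arm_command(dp=[[-1,-3.4,0.2],[-1,-3.4,0.2],[-1,-3.4,0.2],[-1,-3.4,0.2],[-1,-3.4,0.2],[-1,-3.4,0.2],[-1,-3.4,0.2],[-1,-3.4,0.2],[-1,-3.4,0.2],[-1,-3.4,0],[0,0,0]], angular=[[0,0,-0.024],[0,0,-0.024],[0,0,-0.024],[0,0,-0.024],[0,0,-0.024],[0,0,-0.024],[0,0,-0.024],[0,0,-0.024],[0,0,-0.024],[0,0,-0.024],[0,0,0]], claw=[8.7,8.7,8.7,8.7,8.7,8.7,8.7,8.7,8.7,8.7,8.7])

```text
time: 1.25
eef_pos: [0.4988, -0.3442, 0.2038]
orientation: [0.788, 0.616, -0.001, 0.001]
wrist_force: [0.3, 0.4, 0.5]
opening: 0.989
grasp_force: 0.0
```

```bash
cat > snap.py <<'E'
import sys,pickle,cv2
from plant import r,imaging
o=r.get_obs();d=imaging.read_camera(sys.argv[2] if len(sys.argv)>2 else "wrist");d["obs"]=o
n=sys.argv[1];pickle.dump(d,open(n+".pkl","wb"));cv2.imwrite(f"pics/{n}.png",d["color"][:,:,::-1])
E
python3 snap.py w1
```

```text
(no output)
```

View pics/w1.png

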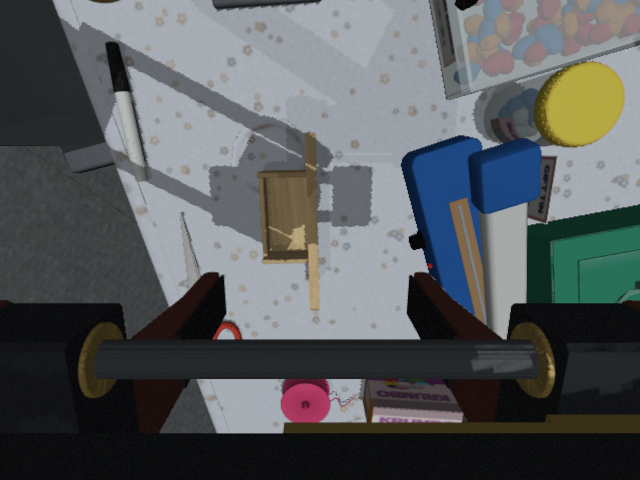

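Seen from above, the board's top edge runs from (311,133) to (314,309), and the pocket's front top corners are at (260,172) and (264,262).

```bash
python3 - <<'E'
from fit import *
import pickle
d=pickle.load(open("d0.pkl","rb"));w=pickle.load(open("w1.pkl","rb"))
S=cam_pose(d["scene"]);W=cam_pose(w,w["obs"])
p=[(S,[[0,82,82],[4.5,-82,82],[-4.5,-82,82],[0,-82,0],[-54.5,47,30],[-54.5,-47,0]],[[386.3,310.5],[414.2,357.5],[409.3,359.5],[410,384],[370,338.8],[382.5,376.2]]),
(W,[[-4.5,82,82],[4.5,82,82],[-4.5,-82,82],[4.5,-82,82],[-54.5,47,30],[-54.5,-47,30]],[[307,133],[315.5,133],[309,309],[319.5,309],[260,172],[264,262]])]
for q in (p,p[1:]): print(*fit(q,[.5,-.34,-.24]))
o=w["obs"];T=Ro.from_quat(o["orientation"]).as_matrix();print(o["eef_pos"],np.arctan2(T[1,1],T[0,1]))
E
```

```text
[ 0.49449622 -0.34509493 -0.22816826] [[ 0.3 -0.9]
 [-0.2  0.6]
 [ 0.7 -0.6]
 [-0.7  0.7]
 [-1.5  0.9]
 [-1.6  1.6]
 [-0.6 -0.7]
 [ 1.6 -0.9]
 [ 1.4  2.3]
 [ 0.3  2.2]
 [-1.1 -0.4]
 [-0.2 -1.2]]
[ 0.4942579  -0.3451241  -0.22884082] [[-0.8 -0.6]
 [ 1.4 -0.8]
 [ 1.1  2.4]
 [ 0.   2.3]
 [-1.3 -0.4]
 [-0.4 -1.1]]
[ 0.4987716  -0.34419582  0.2038002 ] -0.24421513266320655
```

Emit:
arm_command(dp=[[-0.45,-0.1,-2.5],[0,0,-2.5],[0,0,-2.5],[0,0,-2.5],[0,0,-2.5],[0,0,-1.5],[0,0,-1],[0,0,0],[0,0,0],[0,0,0],[0,0,0]], angular=[[0,0,0.015],[0,0,0],[0,0,0],[0,0,0],[0,0,0],[0,0,0],[0,0,0],[0,0,0],[0,0,0],[0,0,0],[0,0,0]], claw=[8.7,8.7,6,5,4,4,4,4,0.5,0.5,0.5], squeeze=30)

```text
time: 2.4
eef_pos: [0.4961, -0.3414, 0.055]
orientation: [0.782, 0.623, 0.0, 0.001]
wrist_force: [0.4, 0.9, 0.1]
opening: 0.221
grasp_force: 0.0
```

Emit:
arm_command(dp=[[0,0,0],[0,0,0],[0,0,0],[0,0,0]], angular=[[0,0,0],[0,0,0],[0,0,0],[0,0,0]], claw=[0.5,0.5,0.5,0.5])

```text
time: 2.8
eef_pos: [0.4954, -0.3411, 0.0541]
orientation: [0.782, 0.623, -0.0, -0.0]
wrist_force: [-1.0, -0.6, -0.3]
opening: 0.056
grasp_force: 0.0
```

```bash
python3 snap.py w2; python3 snap.py s2 scene; python3 snap.py d2 side; python3 - <<'E'
import cv2,numpy as np
a=cv2.imread("pics/w2.png")[60:400,140:500];b=cv2.imread("pics/s2.png")[280:400,350:450];c=cv2.imread("pics/d2.png")[150:250,250:370]
o=np.zeros((600,800,3),np.uint8);o[:340,:360]=a;o[:528,360:]=cv2.resize(b,(440,528),interpolation=2);o[345:600,:306]=cv2.resize(c,(306,255),interpolation=2)
cv2.imwrite("pics/c2.png",o)
E
```

```text
(no output)
```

View pics/c2.png

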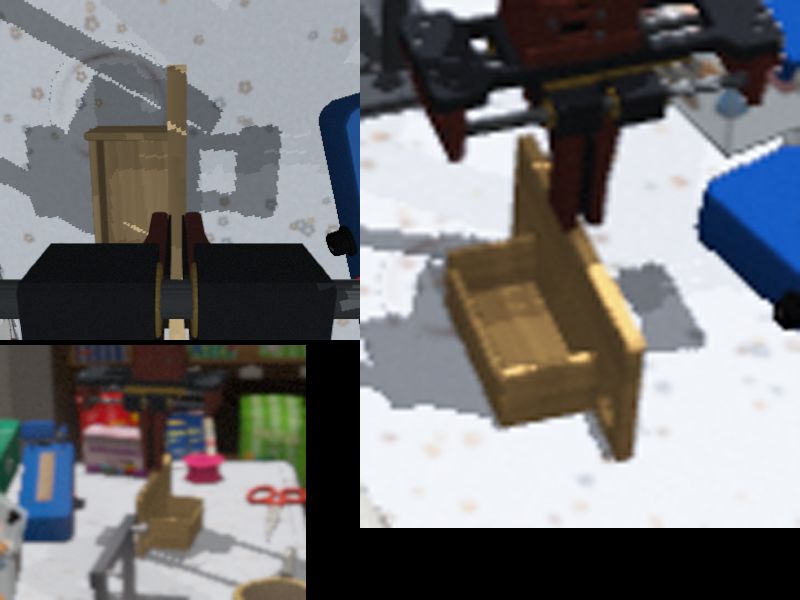

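The fingers straddle the board correctly in both views: wrist crop (177,225), scene crop (575,200). I'll check the grip state.

```bash
python3 -c "
from plant import r
o=r.get_obs();print(o)"
```

```text
{'time': 2.95, 'qpos': array([-7.17587752e-01,  5.03154225e-01,  1.64252938e+00, -4.59698751e-05,
        9.96064452e-01, -4.92527953e-01]), 'joint_vel': array([ 0.00019636,  0.00073428,  0.00037871, -0.00160349, -0.00064601,
        0.00022403]), 'joint_efforts': array([-4.40067553e-03, -5.50659764e+01, -2.15063649e+01,  4.76422696e-02,
        4.96171054e-02,  1.41567643e-06]), 'eef_pos': array([ 0.49544502, -0.3409975 ,  0.05398993]), 'orientation': array([ 7.82029502e-01,  6.23241407e-01, -3.29151881e-05, -7.29812163e-05]), 'wrist_force': array([ 0.20014032, -0.34468398, -0.35669365]), 'moment': array([0.03383566, 0.00969815, 0.03925602]), 'grasp_force': 0.0, 'opening': 0.0600104103502732}
```

Emit:
arm_command(dp=[[0,0,0],[0,0,0],[0,0,0]], angular=[[0,0,0],[0,0,0],[0,0,0]], claw=[0,0,0], squeeze=30)

```text
time: 3.25
eef_pos: [0.4955, -0.341, 0.054]
orientation: [0.782, 0.623, -0.0, -0.0]
wrist_force: [0.2, -0.4, 0.9]
opening: 0.006
grasp_force: 0.0
```

```bash
python3 - <<'E'
from fit import *
import pickle
s=pickle.load(open("s2.pkl","rb"));S=cam_pose(s);w=pickle.load(open("w2.pkl","rb"));W=cam_pose(w,w["obs"]);D=cam_pose(pickle.load(open("d2.pkl","rb")))
p=[.4943,-.345,-.228]
for z in (.03,.054,.08,.1,.12): print(z,proj(S,np.array([[.4954,-.341,z]])).round(1),proj(D,np.array([[.4954,-.341,z]])).round(1),proj(W,np.array([[.4954,-.341,z]])).round(1))
print("top mid",proj(S,world(p,np.array([[0,0,.082],[0,.082,.082],[0,-.082,.082]]))))
print("top mid W",proj(W,world(p,np.array([[0,0,.082],[0,.082,.082],[0,-.082,.082]]))))
E
```

```text
0.03 [[396.6 348.1]] [[310.5 216.3]] [[318.5 256.7]]
0.054 [[397.2 340.5]] [[310.4 209.4]] [[318.7 268.7]]
0.08 [[397.9 332.2]] [[310.2 201.8]] [[319.  285.2]]
0.1 [[398.4 325.6]] [[310.1 195.9]] [[319.3 301.2]]
0.12 [[399.  318.9]] [[309.9 190. ]] [[319.7 321.6]]
top mid [[398.52544622 332.75759498]
 [386.49083996 309.58885681]
 [411.88865692 358.48413087]]
top mid W [[318.68051527 294.36043383]
 [319.44029145 123.12005403]
 [318.0722957  431.44257938]]
```

```bash
python3 - <<'E'
from fit import *
import pickle
w=pickle.load(open("w2.pkl","rb"));w1=pickle.load(open("w1.pkl","rb"));s=pickle.load(open("s2.pkl","rb"))
W=cam_pose(w,w["obs"]);W1=cam_pose(w1,w1["obs"])
a=[(W,[[-4.5,82,82],[4.5,82,82],[-54.5,47,30]],[[307,126],[326,126],[227,190]])]
b=[(W1,[[-4.5,82,82],[4.5,82,82],[-4.5,-82,82],[4.5,-82,82],[-54.5,47,30],[-54.5,-47,30]],[[307,133],[315.5,133],[309,309],[319.5,309],[260,172],[264,262]])]
for q in (a,b): print(*fit(q,[.495,-.345,-.23,0.]))
# edges along image: finger tips rows, board
g=w["color"].astype(int)
for c in range(296,342,4): print(c,[tuple(g[r,c]) for r in range(262,284,4)])
E
```

```text
[ 0.49215589 -0.34567318 -0.23541982 -0.00166503] [[-0.5 -0.1]
 [ 0.4  0.1]
 [ 0.1 -0. ]]
[ 0.49384525 -0.34563086 -0.22857484 -0.00560878] [[-1.   0.4]
 [ 1.   0.2]
 [ 0.9  0.4]
 [-0.3  0.3]
 [-0.7 -0.1]
 [ 0.1 -2.2]]
296 [(np.int64(121), np.int64(105), np.int64(77)), (np.int64(121), np.int64(105), np.int64(76)), (np.int64(122), np.int64(105), np.int64(78)), (np.int64(38), np.int64(21), np.int64(19)), (np.int64(38), np.int64(20), np.int64(20)), (np.int64(39), np.int64(20), np.int64(19))]
300 [(np.int64(121), np.int64(104), np.int64(75)), (np.int64(122), np.int64(105), np.int64(77)), (np.int64(123), np.int64(104), np.int64(77)), (np.int64(38), np.int64(21), np.int64(18)), (np.int64(38), np.int64(19), np.int64(18)), (np.int64(37), np.int64(20), np.int64(18))]
304 [(np.int64(121), np.int64(104), np.int64(76)), (np.int64(121), np.int64(103), np.int64(75)), (np.int64(120), np.int64(103), np.int64(75)), (np.int64(38), np.int64(20), np.int64(16)), (np.int64(38), np.int64(20), np.int64(19)), (np.int64(39), np.int64(21), np.int64(18))]
308 [(np.int64(111), np.int64(95), np.int64(70)), (np.in
[... 1696 characters left out ...]
00), np.int64(104)), (np.int64(38), np.int64(20), np.int64(17)), (np.int64(38), np.int64(20), np.int64(17)), (np.int64(39), np.int64(22), np.int64(21))]
336 [(np.int64(96), np.int64(100), np.int64(105)), (np.int64(95), np.int64(100), np.int64(105)), (np.int64(97), np.int64(101), np.int64(107)), (np.int64(38), np.int64(20), np.int64(20)), (np.int64(38), np.int64(19), np.int64(18)), (np.int64(37), np.int64(18), np.int64(18))]
340 [(np.int64(94), np.int64(99), np.int64(104)), (np.int64(98), np.int64(102), np.int64(108)), (np.int64(93), np.int64(98), np.int64(103)), (np.int64(61), np.int64(50), np.int64(51)), (np.int64(37), np.int64(18), np.int64(16)), (np.int64(35), np.int64(13), np.int64(15))]
```

The fingers shut on nothing. The tip gap in the wrist view (186 px for 88 mm) and the scene view both put the real fingertips about 31–36 mm above the reported TCP, so they closed just above the board's top edge. I'll open, go 32 mm lower and grip again.

Emit:
arm_command(dp=[[0,0,0],[0,-0.4,0],[0,0,0],[-0.1,0,-0.8],[0,0,-0.8],[0,0,-0.8],[0,0,-0.8],[0,0,0],[0,0,0],[0,0,0],[0,0,0],[0,0,0]], angular=[[0,0,0],[0,0,0],[0,0,0],[0,0,0],[0,0,0],[0,0,0],[0,0,0],[0,0,0],[0,0,0],[0,0,0],[0,0,0],[0,0,0]], claw=[4,4,4,4,4,4,4,4,0.5,0.5,0.5,0.5], squeeze=35)

```text
time: 4.45
eef_pos: [0.4947, -0.3452, 0.0224]
orientation: [0.782, 0.623, 0.0, 0.0]
wrist_force: [0.6, 0.8, -0.3]
opening: 0.131
grasp_force: 0.0
```

Emit:
arm_command(dp=[[0,0,0],[0,0,0]], angular=[[0,0,0],[0,0,0]], claw=[0.2,0.2])

```text
time: 4.65
eef_pos: [0.4948, -0.3452, 0.0223]
orientation: [0.782, 0.623, 0.0, 0.0]
wrist_force: [1.2, -0.0, 1.1]
opening: 0.102
grasp_force: 35.0
```

Gripped: 9 mm opening at 35 N. Lifting and carrying it to a staging point in front of the stand.

Emit:
arm_command(dp=[[0,0,1.5],[0,0,2.5],[0,0,3],[0,0,3],[-0.1,1.1,2],[-0.2,3,1],[-0.2,3,0],[-0.2,3,0],[-0.2,3,0],[-0.2,3,0],[-0.2,3,0],[-0.2,3,0]], angular=[[0,0,0],[0,0,0],[0,0,0],[0,0,0],[0,0,0],[0,0,0.005],[0,0,0.005],[0,0,0.005],[0,0,0.005],[0,0,0.005],[0,0,0.005],[0,0,0.005]], claw=[0.2,0.2,0.2,0.2,0.2,0.2,0.2,0.2,0.2,0.2,0.2,0.2])

```text
time: 5.85
eef_pos: [0.4786, -0.1226, 0.1517]
orientation: [0.771, 0.637, -0.0, -0.0]
wrist_force: [0.5, -0.5, -2.4]
opening: 0.101
grasp_force: 35.0
```

Emit:
arm_command(dp=[[-0.2,3,0],[-0.2,3,0],[0,2,0],[0,0,0],[0,0,0]], angular=[[0,0,0.005],[0,0,0],[0,0,0],[0,0,0],[0,0,0]], claw=[0.2,0.2,0.2,0.2,0.2])

```text
time: 6.35
eef_pos: [0.4752, -0.0439, 0.1518]
orientation: [0.769, 0.639, -0.0, -0.0]
wrist_force: [0.7, -1.0, -2.4]
opening: 0.107
grasp_force: 35.0
```

```bash
python3 snap.py w3; python3 snap.py s3 scene; python3 snap.py d3 side; python3 - <<'E'
import cv2,numpy as np
a=cv2.imread("pics/w3.png")[90:390,60:460];b=cv2.imread("pics/s3.png")[200:325,275:400];c=cv2.imread("pics/d3.png")[190:290,240:373]
o=np.zeros((600,800,3),np.uint8);o[:300,:400]=a;o[:400,400:]=cv2.resize(b,(400,400),interpolation=2);o[300:600,:399]=cv2.resize(c,(399,300),interpolation=2)
cv2.imwrite("pics/c3.png",o)
E
```

```text
(no output)
```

View pics/c3.png

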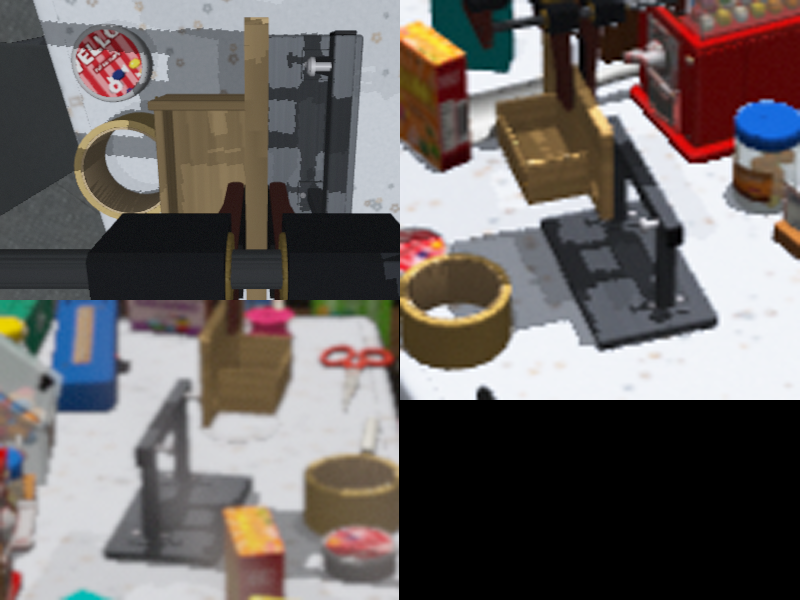

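The wrist crop shows the left stud head at full-image (372,157). The bar's front top edge runs from about (391,122) to (387,305), and the pocket is held straight and level. I'll measure the edges numerically.

```bash
python3 - <<'E'
import pickle,cv2,numpy as np
w=pickle.load(open("w3.pkl","rb"));g=cv2.cvtColor(w["color"],6 if False else cv2.COLOR_RGB2GRAY).astype(int)
for r in list(range(118,130,2))+list(range(135,300,12)): print(r,' '.join(str(v) for v in g[r,380:424,]))
print("stud cols")
for r in range(146,170,2): print(r,' '.join(str(v) for v in g[r,360:396]))
print("board")
for r in range(115,265,20): print(r,' '.join(str(v) for v in g[r,296:336]))
E
```

```text
118 188 189 187 188 186 186 187 188 190 191 190 190 189 187 186 184 186 188 189 189 188 188 188 188 190 190 190 189 189 189 189 188 187 187 187 187 188 187 188 189 188 190 190 188
120 190 190 189 189 188 189 189 189 189 190 189 188 189 189 172 122 107 106 108 106 106 107 108 107 107 108 108 108 107 106 106 105 105 106 107 106 150 189 188 188 188 188 189 188
122 193 192 190 187 186 189 190 190 189 172 117 78 50 38 19 33 43 46 44 45 46 47 45 47 46 48 47 48 48 46 45 44 45 45 44 43 83 153 188 188 189 190 189 188
124 122 121 141 154 137 137 138 138 133 103 9 6 9 9 19 23 29 29 28 29 28 28 29 24 22 26 26 30 29 29 31 31 29 30 32 30 87 132 138 138 150 176 190 190
126 53 70 88 89 91 89 88 92 93 77 31 26 26 30 44 70 90 102 101 101 102 98 95 97 99 97 98 97 100 100 99 98 97 96 92 81 81 92 89 88 89 90 115 166
128 51 77 105 106 105 104 106 107 108 90 31 29 28 29 48 77 98 110 109 107 107 106 105 105 105 105 104 103 104 105 105 103 101 103 98 84 89 105 106 103 104 101 85 142
135 79 105 106 106 106 105 106 109 102 73 29 28 29 35 46 75 101 107 107 106 105 104 105 104 103 104 103 103 104 103 103 102 103
[... 4082 characters left out ...]
 111 109 111 111 110 111 109 106 105 105 104 102 103 102 100 100 101 99 99 99 98 98 97 98 97 97 96 97 97 91 75 79 106 106 105 102 103 106
195 93 94 95 95 94 94 94 94 96 98 99 100 99 98 99 100 102 99 100 99 99 99 99 99 98 96 97 96 96 96 96 92 95 105 105 104 104 103 103 106
215 100 99 98 98 99 100 103 107 105 102 101 101 101 101 99 100 100 99 100 100 100 99 100 100 99 98 98 98 96 96 97 92 88 103 103 102 101 102 103 104
235 102 99 99 98 100 101 104 106 107 105 102 101 99 99 100 97 96 95 93 94 94 94 95 95 96 97 96 97 97 98 98 86 61 50 48 50 51 51 51 51
255 120 118 116 118 117 116 116 109 103 104 103 103 102 101 100 99 99 98 97 96 96 95 95 94 95 93 92 92 92 90 91 98 106 108 107 107 105 98 101 100
```

```bash
cat > fit3.py <<'E'
from fit import *
import pickle
w=pickle.load(open("w3.pkl","rb"));o=w["obs"];W=cam_pose(w,o)
g=w["color"].mean(2)
for r in range(102,114,2): print(r,g[r,296:336:3].round().astype(int))
def edge(p,A,B,rows,z=0):
    L=world([*p[:3],z],np.linspace(A,B,200)/1e3);q=proj(W,L);i=np.argsort(q[:,1]);return np.interp(rows,q[i,1],q[i,0])
fr=np.array([135,147,159,171,183,195,207,219,231,243,255,267,279]);fc=np.array([395,393.7,393.2,392.7,391.9,391.5,390.5,390,389.3,388.8,388,387.3,386.8])
rr=np.array([195,207,219,231,243,255,267,279]);rc=np.array([411.3,410.7,409.8,409,408.5,407.3,406.8,406.1])
A=np.array
def f(p):
    P=proj(W,world(p,A([[0,82,109],[14,82,109],[-11,62,100]])/1e3))
    return np.r_[edge(p,A([0,82,109]),A([0,-82,109]),fr)-fc,edge(p,A([14,82,109]),A([14,-82,109]),rr)-rc,(P-[[394.5,123],[416,122],[375.5,156.2]]).ravel()]
s=least_squares(f,[.525,-.052,-.19],loss="soft_l1");print("stand",s.x.round(4),f(s.x).round(1))
T=Ro.from_quat(o["orientation"]).as_matrix();yaw=np.arctan2(T[1,1],T[0,1]);print("tcp",o["eef_pos"],yaw)
zp=o["eef_pos"][2]-.0223
br=A([115,155,175,195,215,235]);bc=A([328.3,328,327.8,327.6,327.6,327.5])
def h(p): return np.r_[edge(p,A([4.5,82,82]),A([4.5,-82,82]),br,zp)-bc,(proj(W,world([*p,zp],A([[4.5,82,82],[-4.5,82,82]])/1e3))-[[328.3,107],[304,107]]).ravel()]
q=least_squares(h,[*o["eef_pos"][:2],yaw]);print("pocket",q.x.round(4),h(q.x).round(1))
for P in (q.x,[*o["eef_pos"][:2],yaw]):
    c,sn=np.cos(s.x[2]),np.sin(s.x[2]);e=A(P[:2])-s.x[:2];print("pocket in stand mm",1e3*(c*e[0]+sn*e[1]),1e3*(-sn*e[0]+c*e[1]),P[2]-s.x[2])
E
python3 fit3.py
```

```text
102 [191 192 190 191 192 191 193 189 190 192 191 190 189 189]
104 [190 189 189 190 191 191 192 187 191 191 190 190 190 190]
106 [191 190 190 190 191 189 190 190 190 190 190 190 190 190]
108 [190 190 190  98  97 143 141 141 136 141 143 186 191 189]
110 [191 191 191  93  92 103 103  97 102 150 152 186 193 190]
112 [191 192 191  99 101 101 103 101  94 149 148 185 190 190]
stand [ 0.5224 -0.0521 -0.1881] [-0.7 -0.1 -0.2 -0.4 -0.2 -0.5 -0.2 -0.3 -0.3 -0.4 -0.3 -0.3 -0.4  0.8
  0.6  0.7  0.6  0.3  0.7  0.3  0.2  0.5 -0.   1.1  1.1 -1.5 -1. ]
tcp [ 0.47517632 -0.04394932  0.15184854] -0.18359661163278837
pocket [ 0.4735 -0.0442 -0.1852] [ 0.1  0.1  0.1  0.1 -0.1 -0.1  0.2  0.  -0.5 -0. ]
pocket in stand mm -49.50418459686457 -1.3967340311009684 0.0028761065219932713
pocket in stand mm -47.88229161570577 -0.8259230302995312 0.0045036455940698494
```

Emit:
arm_command(dp=[[0.03,0.14,-1],[0,0,-1.5],[0,0,-1.5],[0,0,-0.95],[0.6,-0.12,0],[1,-0.19,0],[1,-0.19,0],[0,0,0],[0,0,0]], angular=[[0,0,-0.003],[0,0,0],[0,0,0],[0,0,0],[0,0,0],[0,0,0],[0,0,0],[0,0,0],[0,0,0]], claw=[0.2,0.2,0.2,0.2,0.2,0.2,0.2,0.2,0.2])

```text
time: 7.4
eef_pos: [0.5026, -0.0478, 0.1029]
orientation: [0.77, 0.638, 0.0, 0.0]
wrist_force: [0.3, -0.5, -3.0]
opening: 0.098
grasp_force: 35.0
```

```bash
python3 snap.py w4; python3 snap.py s4 scene; python3 snap.py d4 side; python3 - <<'E'
import cv2,numpy as np
a=cv2.imread("pics/w4.png")[90:290,220:420];b=cv2.imread("pics/s4.png")[215:315,300:400];c=cv2.imread("pics/d4.png")[200:280,260:340]
o=np.zeros((600,800,3),np.uint8);o[:300,:300]=cv2.resize(a,(300,300));o[:500,300:]=cv2.resize(b,(500,500),interpolation=2);o[300:600,:300]=cv2.resize(c,(300,300),interpolation=2)
cv2.imwrite("pics/c4.png",o)
E
```

```text
(no output)
```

View pics/c4.png

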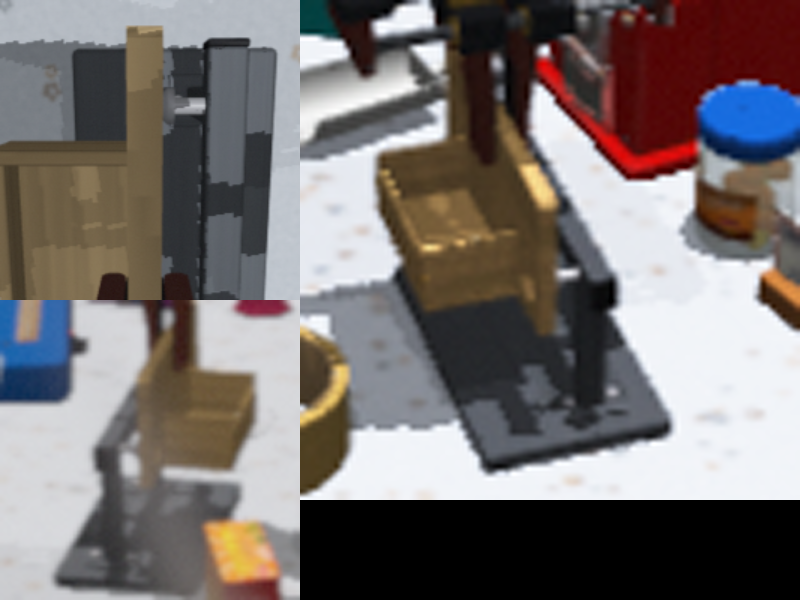

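The board is parallel to the bar and just clear of the stud heads (left stud at (180,105) in the wrist crop). Advancing over the heads in two steps while watching the force.

Emit:
arm_command(dp=[[0.3,-0.06,0],[0.3,-0.06,0],[0.2,-0.04,0],[0,0,0]], angular=[[0,0,0],[0,0,0],[0,0,0],[0,0,0]], claw=[0.2,0.2,0.2,0.2])

```text
time: 7.95
eef_pos: [0.5103, -0.0493, 0.1026]
orientation: [0.77, 0.638, 0.0, 0.0]
wrist_force: [-1.1, -1.0, -2.1]
opening: 0.099
grasp_force: 35.0
```

Emit:
arm_command(dp=[[0.3,-0.06,0],[0.3,-0.05,0],[0.15,-0.03,0],[0,0,0]], angular=[[0,0,0],[0,0,0],[0,0,0],[0,0,0]], claw=[0.2,0.2,0.2,0.2])

```text
time: 8.35
eef_pos: [0.5177, -0.0507, 0.1026]
orientation: [0.77, 0.638, 0.0, 0.0]
wrist_force: [1.1, -0.3, -2.4]
opening: 0.099
grasp_force: 35.0
```

Emit:
arm_command(dp=[[0.1,-0.02,0],[0,0,0]], angular=[[0,0,0],[0,0,0]], claw=[0.2,0.2])

```text
time: 8.55
eef_pos: [0.5183, -0.0508, 0.1025]
orientation: [0.77, 0.638, -0.0, -0.0]
wrist_force: [-0.8, -0.5, -3.3]
opening: 0.101
grasp_force: 35.0
```

Emit:
arm_command(dp=[[0.1,-0.02,0],[0,0,0]], angular=[[0,0,0],[0,0,0]], claw=[0.2,0.2])

```text
time: 8.75
eef_pos: [0.5192, -0.051, 0.1025]
orientation: [0.77, 0.638, -0.0, -0.0]
wrist_force: [0.7, 0.3, -2.5]
opening: 0.1
grasp_force: 35.0
```

Emit:
arm_command(dp=[[0.1,-0.02,0],[0,0,0]], angular=[[0,0,0],[0,0,0]], claw=[0.2,0.2])

```text
time: 8.95
eef_pos: [0.5195, -0.0511, 0.1024]
orientation: [0.77, 0.638, -0.001, -0.001]
wrist_force: [-1.4, -0.6, -2.2]
opening: 0.099
grasp_force: 35.0
```

Emit:
arm_command(dp=[[0.1,-0.02,0],[0,0,0]], angular=[[0,0,0],[0,0,0]], claw=[0.2,0.2])

```text
time: 9.15
eef_pos: [0.5197, -0.0511, 0.1022]
orientation: [0.77, 0.638, -0.001, -0.001]
wrist_force: [-5.4, 0.4, 0.5]
opening: 0.099
grasp_force: 35.0
```

Contact with the bar (-5 N). Backing off 0.5 mm and lowering.

Emit:
arm_command(dp=[[-0.05,0.01,-0.2],[0,0,-0.3],[0,0,-0.2],[0,0,0]], angular=[[0,0,0],[0,0,0],[0,0,0],[0,0,0]], claw=[0.2,0.2,0.2,0.2])

```text
time: 9.55
eef_pos: [0.5197, -0.051, 0.0949]
orientation: [0.77, 0.638, -0.001, -0.001]
wrist_force: [-3.9, 0.5, -4.0]
opening: 0.1
grasp_force: 35.0
```

Emit:
arm_command(dp=[[0,0,-0.3],[0,0,-0.3],[0,0,-0.2],[0,0,0]], angular=[[0,0,0],[0,0,0],[0,0,0],[0,0,0]], claw=[0.2,0.2,0.2,0.2])

```text
time: 9.95
eef_pos: [0.5197, -0.051, 0.087]
orientation: [0.77, 0.638, -0.001, -0.001]
wrist_force: [-4.6, 0.9, -3.0]
opening: 0.103
grasp_force: 35.0
```

Emit:
arm_command(dp=[[0,0,-0.1],[0,0,0]], angular=[[0,0,0],[0,0,0]], claw=[0.2,0.2])

```text
time: 10.15
eef_pos: [0.5197, -0.051, 0.0866]
orientation: [0.77, 0.638, -0.001, -0.001]
wrist_force: [-6.7, 1.8, 2.5]
opening: 0.1
grasp_force: 35.0
```

Emit:
arm_command(dp=[[0,0,-0.1],[0,0,0]], angular=[[0,0,0],[0,0,0]], claw=[0.2,0.2])

```text
time: 10.35
eef_pos: [0.5197, -0.051, 0.0865]
orientation: [0.77, 0.638, -0.001, -0.001]
wrist_force: [-8.2, 1.9, 10.6]
opening: 0.099
grasp_force: 35.0
```

Seated: a vertical reaction appears at z=0.0865, against about 0.086 expected. Releasing, rising, and going over to the orange carton.

Emit:
arm_command(dp=[[-0.05,0,0.15],[0,0,0],[0,0,0],[0,0,0],[0,0,0],[0,0,1],[0,0,2],[0,0,3],[0,0,3],[0,0,2]], angular=[[0,0,0],[0,0,0],[0,0,0],[0,0,0],[0,0,0],[0,0,0],[0,0,0],[0,0,0],[0,0,0],[0,0,0]], claw=[0.2,2.5,2.5,2.5,2.5,2.5,2.5,2.5,2.5,2.5])

```text
time: 11.35
eef_pos: [0.5215, -0.0516, 0.2]
orientation: [0.77, 0.638, 0.001, 0.001]
wrist_force: [-0.0, 0.3, -0.3]
opening: 0.285
grasp_force: 0.0
```

```bash
python3 snap.py w5; python3 snap.py s5 scene; python3 snap.py d5 side; python3 - <<'E'
import cv2,numpy as np
a=cv2.imread("pics/w5.png")[60:280,200:420];b=cv2.imread("pics/s5.png")[215:315,300:400];c=cv2.imread("pics/d5.png")[200:280,260:340]
o=np.zeros((600,800,3),np.uint8);o[:300,:300]=cv2.resize(a,(300,300));o[:500,300:]=cv2.resize(b,(500,500),interpolation=2);o[300:600,:300]=cv2.resize(c,(300,300),interpolation=2)
cv2.imwrite("pics/c5.png",o)
E
```

```text
(no output)
```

View pics/c5.png

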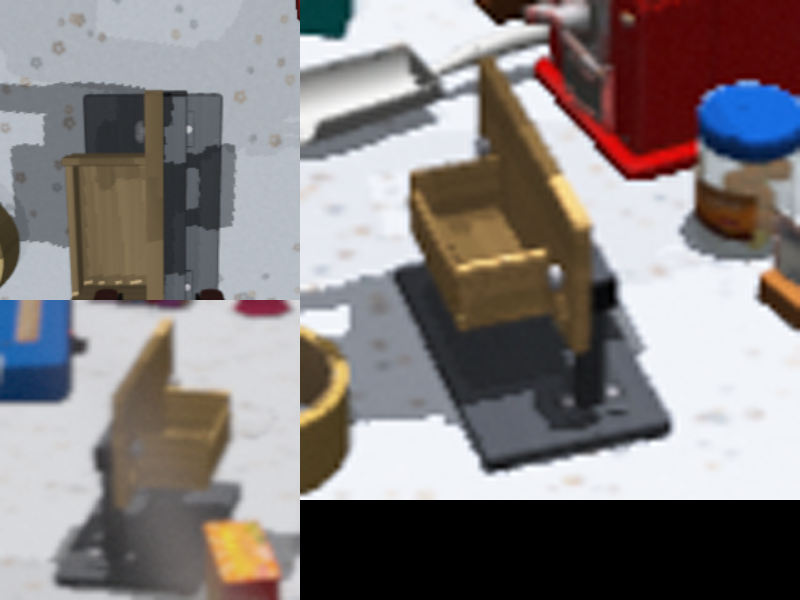

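The pocket hangs level, with both stud heads showing in front of the board at (485,150) and (555,275) in the scene crop. Now over to the carton.

Emit:
arm_command(dp=[[-0.8,3.1,0.2],[-0.8,3.1,0.2],[-0.8,3.1,0],[-0.8,3.1,0],[-0.9,3.2,0],[-0.9,3.2,0],[-0.9,3.2,0],[-0.8,3.2,0],[0,0,0],[0,0,0],[0,0,0]], angular=[[0,0,0.038],[0,0,0.038],[0,0,0.038],[0,0,0.038],[0,0,0.038],[0,0,0.038],[0,0,0.038],[0,0,0.039],[0,0,0],[0,0,0],[0,0,0]], claw=[5,6,7,8,8.5,8.5,8.5,8.5,8.5,8.5,8.5])

```text
time: 12.6
eef_pos: [0.453, 0.1998, 0.2003]
orientation: [0.665, 0.747, -0.001, -0.0]
wrist_force: [0.6, -0.1, 0.4]
opening: 0.966
grasp_force: 0.0
```

```bash
python3 snap.py w6; python3 - <<'E'
import pickle,cv2,numpy as np
from fit import *
w=pickle.load(open("w6.pkl","rb"));W=cam_pose(w,w["obs"]);o=w["obs"]
c=np.array([.4537,.2014,.118])
X=np.array([[sx*17.5,sy*39,119] for sx,sy in((-1,1),(1,1),(1,-1),(-1,-1))])/1e3
print(o["eef_pos"],o["opening"]);print("pred top",proj(W,world(c,X)).round(0).tolist())
hsv=cv2.cvtColor(w["color"],cv2.COLOR_RGB2HSV)
m=((hsv[...,0]>4)&(hsv[...,0]<30)&(hsv[...,1]>130)&(hsv[...,2]>90)).astype(np.uint8);m=cv2.morphologyEx(m,cv2.MORPH_CLOSE,np.ones((7,7)))
n,l,st,ce=cv2.connectedComponentsWithStats(m)
for i in range(1,n):
    if st[i,4]>300: print(st[i],cv2.boxPoints(cv2.minAreaRect(np.argwhere(l==i)[:,::-1].astype(np.float32))).round(1).tolist())
E
```

```text
[0.45301688 0.1998125  0.20032451] 0.9664845498264415
pred top [[296.0, 185.0], [342.0, 185.0], [341.0, 281.0], [298.0, 281.0]]
[ 193    0   40   58 1382] [[188.0, 53.599998474121094], [194.5, -4.199999809265137], [232.10000610351562, 0.0], [225.6999969482422, 57.70000076293945]]
[ 289    0   50   70 1330] [[286.8999938964844, 60.70000076293945], [301.79998779296875, -7.900000095367432], [339.8999938964844, 0.4000000059604645], [325.0, 69.0]]
[586   0  54 187 904] [[585.5, 185.89999389648438], [632.4000244140625, -1.600000023841858], [644.5999755859375, 1.399999976158142], [597.7999877929688, 188.89999389648438]]
[ 291  181   46   97 3360] [[290.5, 182.3000030517578], [333.0, 180.39999389648438], [337.29998779296875, 275.5], [294.79998779296875, 277.5]]
```

View pics/w6.png

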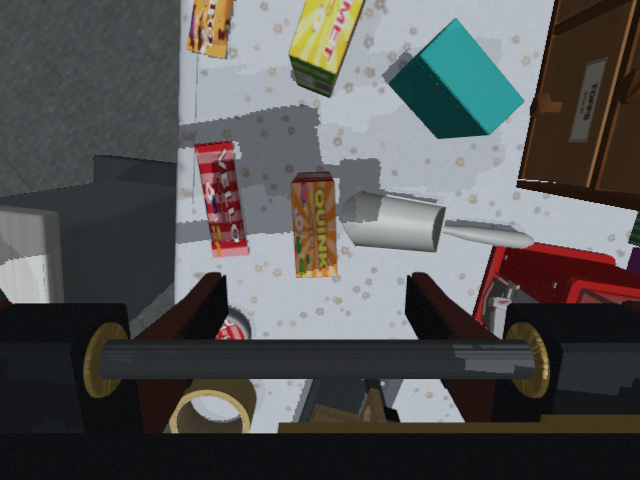

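The orange carton's top spans (291,182)–(337,276). The scoop lies low to its right at (395,222), and the yellow and turquoise cartons are well clear.

```bash
python3 - <<'E'
import pickle
from fit import *
w=pickle.load(open("w6.pkl","rb"));W=cam_pose(w,w["obs"]);o=w["obs"]
X=[[sx*17.5,sy*39,119] for sx,sy in((-1,1),(1,1),(1,-1),(-1,-1))]
x,e=fit([(W,X,np.array([[291,181.5],[335,180.5],[337.5,275.5],[295,277.5]]))],[.454,.2,.118]);print(x,e.tolist())
T=Ro.from_quat(o["orientation"]).as_matrix();print(o["eef_pos"],np.arctan2(T[1,1],T[0,1]))
E
```

```text
[0.44958187 0.20440698 0.14848322] [[-1.0, -0.3], [0.9, -0.8], [0.3, 1.1], [-0.2, 0.4]]
[0.45301688 0.1998125  0.20032451] 0.11633139810568346
```

Emit:
arm_command(dp=[[-0.2,0.45,-1],[0,0,-2.5],[0,0,-2.5],[0,0,-2.5],[0,0,-2.5],[0,0,-2],[0,0,-1],[0,0,0],[0,0,0],[0,0,0]], angular=[[0,0,0.03],[0,0,0],[0,0,0],[0,0,0],[0,0,0],[0,0,0],[0,0,0],[0,0,0],[0,0,0],[0,0,0]], claw=[7,6.5,6.5,6.5,6.5,6.5,6.5,4.5,3,3], squeeze=20)

```text
time: 13.65
eef_pos: [0.4522, 0.2054, 0.0619]
orientation: [0.653, 0.757, 0.001, 0.0]
wrist_force: [-0.6, 0.5, 0.5]
opening: 0.506
grasp_force: 0.0
```

Emit:
arm_command(dp=[[0,0,0],[0,0,0],[0,0,0],[0,0,0]], angular=[[0,0,0],[0,0,0],[0,0,0],[0,0,0]], claw=[3,3,3,3])

```text
time: 14.05
eef_pos: [0.452, 0.2055, 0.0619]
orientation: [0.653, 0.757, 0.001, 0.0]
wrist_force: [-0.7, 0.6, 5.7]
opening: 0.391
grasp_force: 19.9
```

Emit:
arm_command(dp=[[0,0,0.5],[0,0,1.5],[0,0,3],[0,0,3],[0,0,3],[0,0,3],[0,0,2],[0,0,0],[0,0,0],[0,0,0]], angular=[[0,0,0],[0,0,0],[0,0,0],[0,0,0],[0,0,0],[0,0,0],[0,0,0],[0,0,0],[0,0,0],[0,0,0]], claw=[3,3,3,3,3,3,3,3,3,3])

```text
time: 15.05
eef_pos: [0.45, 0.2048, 0.2195]
orientation: [0.653, 0.757, -0.001, -0.001]
wrist_force: [-0.8, -0.1, -1.7]
opening: 0.392
grasp_force: 19.9
```

```bash
python3 snap.py w7; python3 - <<'E'
import pickle,cv2
from fit import *
w=pickle.load(open("w7.pkl","rb"));W=cam_pose(w,w["obs"]);o=w["obs"]
T=Ro.from_quat(o["orientation"]).as_matrix();yaw=np.arctan2(T[1,1],T[0,1]);print(o["eef_pos"],yaw,o["opening"])
zc=o["eef_pos"][2]-.0619
X=np.array([[sx*17.5,sy*39,119] for sx,sy in((-1,1),(1,1),(1,-1),(-1,-1))])/1e3
print(proj(W,world([*o["eef_pos"][:2],yaw,zc],X)).round(1).tolist())
print("bottom",proj(W,world([*o["eef_pos"][:2],yaw,zc],X*[1,1,0])).round(1).tolist())
c=w["color"]
for col in (295,310,325,340): print(col,[(r,*map(int,c[r,col])) for r in range(110,200,5)])
E
```

```text
[0.45000117 0.20480761 0.21948709] 0.14701176278378772 0.39195433224058374
[[275.4, 222.7], [363.8, 222.7], [358.2, 393.4], [280.3, 393.2]]
bottom [[294.1, 189.8], [343.2, 189.8], [341.3, 292.1], [295.6, 292.1]]
295 [(110, 116, 122, 127), (115, 117, 121, 127), (120, 114, 119, 126), (125, 104, 109, 114), (130, 115, 121, 126), (135, 99, 97, 96), (140, 111, 115, 120), (145, 114, 119, 125), (150, 114, 120, 125), (155, 115, 120, 125), (160, 116, 121, 128), (165, 115, 120, 126), (170, 96, 91, 90), (175, 101, 99, 100), (180, 116, 121, 127), (185, 117, 122, 128), (190, 116, 121, 127), (195, 77, 22, 26)]
310 [(110, 105, 106, 107), (115, 113, 119, 124), (120, 116, 121, 127), (125, 117, 122, 127), (130, 115, 120, 127), (135, 117, 122, 129), (140, 113, 118, 123), (145, 113, 119, 125), (150, 117, 121, 127), (155, 114, 119, 126), (160, 114, 119, 126), (165, 116, 121, 126), (170, 115, 120, 126), (175, 116, 120, 127), (180, 114, 118, 124), (185, 115, 119, 125), (190, 131, 136, 143), (195, 75, 23, 25)]
325 [(110, 199, 200, 201), (115, 204, 211, 217), (120, 204, 210, 218), (125, 195, 201, 208), (130, 193, 199, 207), (135, 195, 201, 208), (140, 192, 198, 206), (145, 197, 203, 210), (150, 191, 197, 205), (155, 194, 200, 207), (160, 115, 120, 127), (165, 117, 121, 128), (170, 111, 114, 118), (175, 105, 108, 110), (180, 113, 119, 124), (185, 115, 120, 126), (190, 128, 126, 122), (195, 85, 54, 55)]
340 [(110, 208, 214, 221), (115, 203, 210, 217), (120, 205, 211, 218), (125, 195, 202, 210), (130, 191, 198, 205), (135, 195, 201, 208), (140, 191, 194, 198), (145, 162, 155, 150), (150, 169, 166, 163), (155, 193, 199, 206), (160, 189, 195, 202), (165, 115, 120, 126), (170, 114, 120, 127), (175, 193, 199, 206), (180, 193, 200, 207), (185, 192, 198, 206), (190, 193, 199, 206), (195, 170, 171, 178)]
```

```bash
python3 - <<'E'
import pickle
w=pickle.load(open("w7.pkl","rb"));c=w["color"]
for col in (300,312,325,335): print(col,[(r,*map(int,c[r,col])) for r in list(range(189,200,1))+list(range(214,240,2))])
for row in (198,205,215,222,230,238): print(row,[(k,*map(int,c[row,k])) for k in list(range(272,304,3))+list(range(336,372,3))])
E
```

```text
300 [(189, 114, 120, 126), (190, 115, 119, 126), (191, 114, 119, 125), (192, 66, 52, 55), (193, 49, 6, 6), (194, 60, 12, 15), (195, 76, 21, 22), (196, 94, 91, 90), (197, 86, 88, 87), (198, 58, 60, 61), (199, 54, 56, 57), (214, 85, 47, 50), (216, 82, 35, 38), (218, 91, 62, 64), (220, 78, 21, 25), (222, 75, 13, 18), (224, 75, 13, 16), (226, 94, 30, 31), (228, 89, 43, 53), (230, 115, 52, 75), (232, 134, 62, 93), (234, 134, 59, 92), (236, 134, 61, 94), (238, 134, 63, 80)]
312 [(189, 112, 117, 123), (190, 113, 119, 124), (191, 129, 135, 141), (192, 73, 60, 64), (193, 49, 6, 6), (194, 58, 4, 8), (195, 79, 32, 35), (196, 93, 79, 80), (197, 92, 81, 82), (198, 85, 74, 74), (199, 81, 70, 71), (214, 88, 53, 55), (216, 89, 60, 61), (218, 94, 75, 75), (220, 76, 14, 17), (222, 77, 12, 17), (224, 77, 13, 17), (226, 116, 65, 52), (228, 137, 108, 82), (230, 139, 110, 84), (232, 139, 110, 85), (234, 139, 110, 85), (236, 139, 110, 84), (238, 139, 109, 83)]
325 [(189, 122, 119, 115), (190, 128, 126, 122), (191, 126, 121, 115), (192, 70, 51, 49), (193, 51, 9, 10), (194, 59, 9, 12), (195, 85, 54, 55), (19
[... 2957 characters left out ...]
96, 60), (342, 136, 77, 30), (345, 135, 76, 29), (348, 135, 75, 28), (351, 135, 76, 28), (354, 136, 84, 41), (357, 147, 127, 113), (360, 189, 193, 193), (363, 190, 193, 193), (366, 191, 194, 194), (369, 192, 195, 195)]
238 [(272, 205, 212, 218), (275, 126, 81, 31), (278, 137, 101, 55), (281, 139, 107, 79), (284, 139, 110, 84), (287, 140, 110, 84), (290, 140, 109, 84), (293, 134, 89, 86), (296, 133, 65, 90), (299, 134, 61, 83), (302, 134, 63, 87), (336, 135, 96, 63), (339, 135, 75, 28), (342, 134, 75, 26), (345, 134, 74, 25), (348, 135, 76, 28), (351, 136, 85, 42), (354, 137, 105, 75), (357, 133, 110, 95), (360, 163, 166, 166), (363, 165, 168, 168), (366, 166, 169, 169), (369, 167, 170, 170)]
```

Emit:
arm_command(dp=[[0.4,-2,0.3],[0.4,-2.5,0],[0.4,-2.5,0],[0.4,-2.5,0],[0.4,-2.5,0],[0.4,-2.5,0],[0.4,-2.5,0],[0.5,-2.5,0],[0.5,-2.5,0],[0.5,-2.9,0],[0,0,0],[0,0,0]], angular=[[0,0,-0.033],[0,0,-0.033],[0,0,-0.033],[0,0,-0.033],[0,0,-0.033],[0,0,-0.033],[0,0,-0.034],[0,0,-0.034],[0,0,-0.034],[0,0,-0.034],[0,0,0],[0,0,0]], claw=[3,3,3,3,3,3,3,3,3,3,3,3])

```text
time: 16.3
eef_pos: [0.4935, -0.0439, 0.2228]
orientation: [0.77, 0.638, -0.001, -0.001]
wrist_force: [-0.1, 0.7, 0.5]
opening: 0.394
grasp_force: 19.9
```

Emit:
arm_command(dp=[[0,0,-1],[0,0,-1],[0,0,-1],[0,0,-1],[0,0,-0.2],[0,0,0],[0,0,0]], angular=[[0,0,0],[0,0,0],[0,0,0],[0,0,0],[0,0,0],[0,0,0],[0,0,0]], claw=[3,3,3,3,3,3,3])

```text
time: 17.0
eef_pos: [0.4945, -0.0438, 0.1822]
orientation: [0.77, 0.638, 0.0, 0.0]
wrist_force: [0.4, 0.2, -1.0]
opening: 0.391
grasp_force: 19.9
```

```bash
python3 snap.py w8; python3 snap.py s8 scene; python3 snap.py d8 side; python3 - <<'E'
import pickle,cv2
from fit import *
w=pickle.load(open("w8.pkl","rb"));W=cam_pose(w,w["obs"]);o=w["obs"];c=w["color"]
T=Ro.from_quat(o["orientation"]).as_matrix();yaw=np.arctan2(T[1,1],T[0,1]);print(o["eef_pos"],yaw)
p=[.5195,-.0516,-.187,.064]
X=np.array([[-54.5,47,30],[-49.5,42,30],[-4.5,42,40],[-4.5,47,40],[-4.5,82,82],[4.5,82,82]])/1e3
print("pocket pred",proj(W,world(p,X)).round(1).tolist())
zc=o["eef_pos"][2]-.0619
X=np.array([[-17.5,39,0],[17.5,39,0],[-17.5,39,119],[17.5,39,119]])/1e3
print("carton pred(ctr)",proj(W,world([*o["eef_pos"][:2],yaw,zc],X)).round(1).tolist())
for col in (295,310,325): print(col,[(r,*map(int,c[r,col])) for r in range(168,232,2)])
E
```

```text
[ 0.49452248 -0.04380713  0.18222346] -0.18692408176534134
pocket pred [[281.5, 179.1], [288.1, 185.5], [346.6, 186.8], [346.7, 180.1], [353.4, 128.5], [368.0, 128.4]]
carton pred(ctr) [[293.7, 189.1], [342.9, 189.1], [275.7, 221.4], [364.2, 221.4]]
295 [(168, 47, 48, 53), (170, 45, 48, 51), (172, 44, 47, 51), (174, 47, 50, 53), (176, 58, 55, 50), (178, 77, 66, 47), (180, 85, 73, 52), (182, 117, 101, 75), (184, 119, 103, 75), (186, 89, 76, 56), (188, 103, 88, 64), (190, 104, 89, 65), (192, 63, 39, 28), (194, 57, 15, 14), (196, 91, 89, 88), (198, 67, 69, 69), (200, 58, 60, 61), (202, 58, 59, 60), (204, 56, 58, 57), (206, 86, 88, 88), (208, 70, 20, 25), (210, 68, 11, 14), (212, 67, 10, 14), (214, 69, 16, 18), (216, 73, 32, 34), (218, 76, 36, 39), (220, 70, 15, 22), (222, 68, 13, 18), (224, 68, 12, 17), (226, 89, 23, 19), (228, 98, 51, 32), (230, 102, 51, 39)]
310 [(168, 46, 50, 53), (170, 49, 52, 55), (172, 48, 50, 54), (174, 48, 51, 54), (176, 59, 56, 50), (178, 77, 65, 46), (180, 84, 71, 52), (182, 100, 85, 61), (184, 104, 89, 64), (186, 92, 79, 57), (188, 108, 92, 66), (190, 108, 92
[... 305 characters left out ...]
 (224, 68, 7, 13), (226, 102, 50, 41), (228, 125, 98, 74), (230, 126, 99, 75)]
325 [(168, 51, 55, 61), (170, 44, 46, 51), (172, 47, 50, 54), (174, 47, 51, 54), (176, 59, 55, 50), (178, 79, 68, 51), (180, 123, 106, 76), (182, 116, 100, 73), (184, 104, 89, 65), (186, 89, 76, 53), (188, 110, 95, 68), (190, 112, 96, 70), (192, 61, 39, 26), (194, 53, 10, 13), (196, 84, 83, 81), (198, 75, 77, 76), (200, 78, 80, 79), (202, 91, 92, 90), (204, 83, 84, 84), (206, 77, 80, 77), (208, 82, 66, 66), (210, 69, 15, 18), (212, 67, 10, 13), (214, 79, 53, 54), (216, 84, 66, 67), (218, 82, 57, 59), (220, 69, 13, 16), (222, 69, 11, 17), (224, 69, 8, 16), (226, 109, 54, 30), (228, 123, 75, 37), (230, 123, 75, 34)]
```

```bash
python3 - <<'E'
import pickle
from fit import *
w=pickle.load(open("w8.pkl","rb"));K,R,t=cam_pose(w,w["obs"])
C=-R.T@t
def ray(u,v,z):
    d=R.T@np.linalg.solve(K,[u,v,1.]);P=C+d*(z-C[2])/d[2];e=P[:2]-[.524,-.0524];a=-.187
    return 1e3*(np.cos(a)*e[0]+np.sin(a)*e[1]),1e3*(-np.sin(a)*e[0]+np.cos(a)*e[1])
for v in (185,186,187): print("wall inner",ray(312,v,.104))
for z in (.117,.120): print("carton",ray(312,191.7,z))
c=w["color"]
print([(k,*map(int,c[188,k])) for k in range(280,352,3)])
print([(k,*map(int,c[194,k])) for k in range(280,352,3)])
E
```

```text
wall inner (np.float64(-35.22638791144435), np.float64(43.31978708135613))
wall inner (np.float64(-35.22880428822258), np.float64(42.569902299692494))
wall inner (np.float64(-35.23122392605485), np.float64(41.81900550085879))
carton (np.float64(-35.09194642129209), np.float64(39.75589266429132))
carton (np.float64(-35.05717095609781), np.float64(40.097366411211325))
[(280, 109, 101, 88), (283, 115, 99, 72), (286, 78, 66, 48), (289, 109, 95, 68), (292, 108, 93, 67), (295, 103, 88, 64), (298, 109, 94, 68), (301, 120, 103, 75), (304, 108, 94, 68), (307, 106, 91, 66), (310, 108, 92, 66), (313, 104, 89, 65), (316, 114, 97, 71), (319, 116, 100, 72), (322, 115, 99, 72), (325, 110, 95, 68), (328, 110, 95, 69), (331, 109, 94, 69), (334, 109, 93, 68), (337, 117, 100, 72), (340, 117, 102, 73), (343, 67, 56, 41), (346, 67, 58, 41), (349, 125, 108, 79)]
[(280, 99, 91, 81), (283, 115, 99, 72), (286, 85, 74, 54), (289, 99, 82, 60), (292, 62, 23, 20), (295, 57, 15, 14), (298, 53, 6, 9), (301, 52, 7, 5), (304, 53, 7, 9), (307, 55, 10, 11), (310, 55, 13, 15), (313, 53, 10, 12), (316, 53, 8, 9), (319, 52, 7, 8), (322, 52, 7, 8), (325, 53, 10, 13), (328, 52, 8, 14), (331, 54, 11, 13), (334, 54, 7, 9), (337, 55, 9, 14), (340, 115, 99, 72), (343, 66, 55, 38), (346, 67, 57, 42), (349, 88, 76, 54)]
```

The carton's +y face is 2.5 mm inside the side wall, where 3 mm would be centred. Nudging slightly and descending.

Emit:
arm_command(dp=[[-0.1,-0.04,-0.4],[0,0,-0.5],[0,0,-0.6],[0,0,-0.6],[0,0,-0.4],[0,0,0]], angular=[[0,0,0],[0,0,0],[0,0,0],[0,0,0],[0,0,0],[0,0,0]], claw=[3,3,3,3,3,3])

```text
time: 17.75
eef_pos: [0.4926, -0.0441, 0.1561]
orientation: [0.77, 0.638, -0.001, -0.001]
wrist_force: [-0.4, -0.1, -1.6]
opening: 0.4
grasp_force: 19.9
```

Emit:
arm_command(dp=[[0,0,-0.5],[0,0,-0.5],[0,0,-0.4],[0,0,0]], angular=[[0,0,0],[0,0,0],[0,0,0],[0,0,0]], claw=[3,3,3,3])

```text
time: 18.15
eef_pos: [0.4927, -0.0441, 0.1424]
orientation: [0.77, 0.638, -0.0, -0.001]
wrist_force: [-0.5, 0.8, -0.3]
opening: 0.393
grasp_force: 19.9
```

Inside the walls with no resistance; now the last 8 mm to the floor.

Emit:
arm_command(dp=[[0,0,-0.3],[0,0,-0.3],[0,0,0]], angular=[[0,0,0],[0,0,0],[0,0,0]], claw=[3,3,3])

```text
time: 18.45
eef_pos: [0.493, -0.0442, 0.1366]
orientation: [0.77, 0.638, -0.0, -0.0]
wrist_force: [0.1, 0.5, -1.1]
opening: 0.394
grasp_force: 19.9
```

Emit:
arm_command(dp=[[0,0,-0.15],[0,0,0]], angular=[[0,0,0],[0,0,0]], claw=[3,3])

```text
time: 18.65
eef_pos: [0.4932, -0.0442, 0.1354]
orientation: [0.77, 0.638, -0.0, -0.0]
wrist_force: [1.0, -0.6, -0.9]
opening: 0.399
grasp_force: 19.9
```

Emit:
arm_command(dp=[[0,0,-0.1],[0,0,0]], angular=[[0,0,0],[0,0,0]], claw=[3,3])

```text
time: 18.85
eef_pos: [0.4932, -0.0442, 0.1345]
orientation: [0.77, 0.638, -0.0, -0.0]
wrist_force: [-0.0, 0.1, -1.6]
opening: 0.393
grasp_force: 19.9
```

Emit:
arm_command(dp=[[0,0,-0.1],[0,0,0]], angular=[[0,0,0],[0,0,0]], claw=[3,3])

```text
time: 19.05
eef_pos: [0.4934, -0.0442, 0.1342]
orientation: [0.77, 0.638, 0.0, 0.0]
wrist_force: [-1.8, -0.4, 4.7]
opening: 0.393
grasp_force: 19.9
```

Floor contact at z=0.1342, against 0.134 expected. Releasing and rising.

Emit:
arm_command(dp=[[0,0,0.05],[0,0,0],[0,0,0],[0,0,0],[0,0,0],[0,0,1],[0,0,2],[0,0,2.5],[0,0,2.5],[0,0,2],[0,0,2],[0,0,0]], angular=[[0,0,0],[0,0,0],[0,0,0],[0,0,0],[0,0,0],[0,0,0],[0,0,0],[0,0,0],[0,0,0],[0,0,0],[0,0,0],[0,0,0]], claw=[3.8,4.5,5.5,5.5,5.5,5.5,5.5,5.5,5.5,5.5,5.5,5.5])

```text
time: 20.25
eef_pos: [0.4954, -0.0447, 0.2573]
orientation: [0.77, 0.638, 0.002, 0.002]
wrist_force: [1.0, 0.3, 1.1]
opening: 0.626
grasp_force: 0.0
```

```bash
python3 snap.py w9; python3 snap.py s9 scene; python3 snap.py d9 side; python3 - <<'E'
import pickle,cv2
from fit import *
s=pickle.load(open("s9.pkl","rb"));S=cam_pose(s);d=pickle.load(open("d9.pkl","rb"));D=cam_pose(d)
s5=pickle.load(open("s5.pkl","rb"));d5=pickle.load(open("d5.pkl","rb"))
X=np.array([[sx*17.5,sy*39,z] for z in (119,40) for sx,sy in((-1,1),(1,1),(1,-1),(-1,-1))])/1e3
for n,C,i,i5 in (("scene",S,s,s5),("side",D,d,d5)):
    print(n,"pred carton",proj(C,world([.4932,-.046,-.187,.072],X)).round(0).tolist())
    h=cv2.cvtColor(i["color"],cv2.COLOR_RGB2HSV);x0,y0,x1,y1=(290,160,420,330) if n=="scene" else (250,130,350,275)
    df=(np.abs(i["color"].astype(int)-i5["color"]).max(2)>40).astype(np.uint8);df=cv2.morphologyEx(df,cv2.MORPH_OPEN,np.ones((3,3)))
    k,l,st,_=cv2.connectedComponentsWithStats(df[y0:y1,x0:x1])
    print([ (st[j,:4]+[x0,y0,0,0]).tolist()+[int(st[j,4])] for j in range(1,k) if st[j,4]>40])
    m=((h[...,1]>110)&((h[...,0]<14)|(h[...,0]>172))&(h[...,2]>70)).astype(np.uint8)[y0:y1,x0:x1]
    k,l,st,_=cv2.connectedComponentsWithStats(m);print("red/orange",[(st[j,:4]+[x0,y0,0,0]).tolist()+[int(st[j,4])] for j in range(1,k) if st[j,4]>60])
E
```

```text
scene pred carton [[325.0, 223.0], [338.0, 220.0], [347.0, 236.0], [334.0, 239.0], [325.0, 248.0], [338.0, 245.0], [347.0, 262.0], [334.0, 264.0]]
[[352, 160, 35, 49, 664], [290, 212, 8, 41, 257], [325, 221, 22, 31, 508], [329, 258, 15, 10, 102], [296, 276, 14, 6, 66], [362, 276, 7, 10, 44]]
red/orange [[355, 160, 53, 29, 781], [415, 185, 5, 19, 75], [347, 191, 59, 60, 1664], [413, 213, 7, 24, 95], [325, 222, 22, 45, 401]]
side pred carton [[311.0, 204.0], [298.0, 204.0], [304.0, 194.0], [317.0, 195.0], [312.0, 233.0], [299.0, 232.0], [305.0, 221.0], [318.0, 222.0]]
[[300, 130, 17, 25, 270], [286, 168, 6, 14, 72], [300, 168, 5, 14, 66], [299, 194, 19, 31, 465], [314, 259, 21, 16, 274], [276, 260, 8, 7, 44], [338, 266, 10, 9, 68]]
red/orange [[279, 167, 32, 18, 406], [299, 198, 18, 24, 225]]
```

Both cameras show the carton upright at the predicted pose in the pocket: scene bbox x 325–347 with top about 222, against 325–347 and 220 predicted. The board hasn't moved and the gripper is clear.

```bash
python3 -c "
from plant import r
print(r.job_done())"
```

```text
the job is handed in; nothing more can be done
None
```

I hung the pocket level on both studs and stood the narrower orange carton upright on its floor. I moved nothing else, and handed the job in at about 20 s of the 69 s allowed; no verdict came back.

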